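# Back the batten feeder off one notch

### The job

The batten in the bench feeder has been wound one notch too far. With a fingertip, push the ball on the pawl's lever over to the left until the pawl is lifted out of the ratchet wheel and stays tipped back, then push the hand wheel backward by one notch (its top goes to the left), and push the pawl's lever back so that the pawl drops fully home into the next notch. Do not turn the wheel further back than that one notch or forward past a notch, and do not touch the batten or disturb the loose things round the feeder.

Things in the scene. Friction and masses are not known exactly. Their poses are not given: they have to be found in the camera images.
- feeder: Batten feeder fixed to the bench: steel base 140 x 220 x 8 mm, wooden bed, two upright steel cheeks up to 140 mm high. Origin on the bench top below the ratchet wheel. Its x axis points away from its front (the hand wheel side), y to the left seen from the front, z up. Only the pawl's lever and the hand wheel stand higher than 170 mm; the shaft is 115 mm up
- spoke_hub (a point): Middle of the hand wheel on the shaft's front end, 50 mm in front of the ratchet wheel: four bare spokes 10 mm thick, 90 degrees apart, each ending in an 18 mm black ball whose centre is 85 mm from the shaft. Feeder position x -50, y 0, z 115 mm; the shaft lies along x
- ratchet (a point): Middle of the steel ratchet wheel (8 saw teeth, 100 mm across the tips, 12 mm thick) on the same shaft, at feeder x 0, y 0, z 115 mm. Behind it a 44 mm rubber roller on the shaft presses on the batten
- wheel (a joint): Angle of the shaft with ratchet and hand wheel, rad; grows when turned backward (top to the left, +y of the feeder). One notch is 0.785. It stays where it is left; 2 N at a ball moves it. Start -0.28 to -0.02; with the pawl home a tooth stops it at 0.00. The pawl drops fully home in the next notch anywhere from 0.45 to 0.78; a little past that it lands on a tooth tip
- pawl (a joint): Angle of the pawl, rad: 0 = home in a notch (start), 0.9 = tipped fully back to the left, nose clear of the wheel. Past centre (about 0.5) its own weight tips it open to 0.9, where it stays; short of that it falls home to 0. Under 1 N at its ball moves it. The nose clears the tooth tips above 0.25
- pawl_pin (a point): Pin the pawl turns on, along x, at feeder x 0, y 84, z 130 mm. The nose reaches 70 mm from it to the right, onto the top of the ratchet wheel; the lever stands up from it
- pawl_ball (a point): Centre of the 20 mm black ball on the pawl's upright lever (9 mm rod), 75 mm from the pin, at feeder x 0. It leans 20 degrees to the right (-y) with the pawl home, 32 degrees to the left when tipped back: 65 mm of travel along y, 193 to 205 mm up. To its right, ratchet wheel and nose reach up to 170 mm
- top_ball (a point): Centre of the ball of the hand wheel's uppermost spoke, the one to push, 85 mm from the shaft and 50 mm in front of the pawl. Straight up at wheel = 0.23; at the start it leans 15 to 30 degrees to the right of upright
- tape_measure: Loose yellow tape measure, 68 x 76 x 37 mm, on the bench in front of the feeder; origin at the centre of its underside. Leave alone
- hexkeys: Loose red folding hex key block, 28 x 95 x 23 mm, on the bench in front of the feeder; origin at the centre of its underside. Leave alone
- wood_block_a: Loose wooden block, 45 x 90 x 45 mm, on the bench to the right of the feeder; origin at the centre of its underside. Leave alone
- batten: Wooden batten 34 x 250 x 12 mm lying along y on the bed under the roller, top at 93 mm, 61 mm behind the pawl; it moves 17 mm to the right for one notch backward. Origin at the centre of its underside. Do not touch it

How it is judged:
By the outcome, as a careful person would: the job done as asked, in the order asked, and still so for the second after the job is handed in, with the robot touching nothing.
It also fails if it takes over 61 s, if anything falls off the work surface, if the arm or the gripper's body presses on something with over 40 N, if the wrist force passes 120 N, or if a joint passes its speed limit or range.

### The arm

A 6-joint arm with a two-finger parallel gripper is mounted at the origin on a cart in front of the work surface, level with it; the furniture and walls round the work are solid. World frame = base frame: x ahead of the robot, y to its left, z up, the work surface at z = 0. Lengths are in m, angles in rad, forces in N, time in s.
With the tool pointing down it reaches from about 0.25 to 0.775 m from the base axis. Payload 4 kg.
Tool frame: the origin (TCP) lies on the centre line of the jaws, within the pads' length; the fingertips stand 19 mm ahead of it and the grasp point (between the pads) is the TCP (manip.tcp_to_tips is the distance from the TCP to the fingertips, in m); z points along the fingers, y is the line along which they close (so a half turn about z gives the same grasp; the last joint's range is limited). The gripper opens to 85 mm and grips with 20 to 120 N. Pads are 22 mm wide; open, the fingers measure 114 mm over their backs; the gripper's body (76 mm by 85 mm) begins 54 mm behind the grasp point. The pads swing forward as they close: fully open they stand 13 mm farther back than shut.
Start: joints at [1.203, 0.087, 1.371, -0, 1.684, -0.103], TCP at [0.144, 0.531, 0.25] pointing down, gripper open.
Joint ranges: [-3.1, 3.1], [-0.76, 2.03], [0.27, 2.55], [-1.08, 4.22], [0.17, 2.65], [-2.57, 2.57]. Speed limits (rad/s): [2.79, 2.79, 3.14, 3.14, 3.14, 3.14].

### API

Orientations are given as [roll, pitch, yaw] about the fixed x, y, z axes, in that order (R = Rz(yaw) Ry(pitch) Rx(roll)).
In Python, from station import manip gives the robot as it stands.
- The arm moves only by the tool step_arm, never from a script. Its argument "steps" is a list of rows, each an object of numbers: "jaw": the opening, from 0 (shut) to 1 (fully open); "tx", "ty", "tz": the shift along the tool's x, y, z in units of 40 mm (1.0 is 40 mm); "turn": the turn about the tool's z in units of 6 degrees (1.0 is 6 degrees). A call has 1 to 10 rows; each row shifts and turns the commanded pose from where the row before left it, along the tool's axes as they then stand; what a row does not reach is not made up. A row lasts 1/10 s, in which the tool goes at most 50 mm and 8.59 degrees, less where a joint would pass 70% of its speed; a pose out of reach is approached as far as the arm can. A call is refused whole if a number of a shift passes 1 or a number of a turn 1, either way. A call with a gripper value outside its range is refused whole. The fingers move at their own pace and stop on an object; the grip force is fixed at half the most. Time passes only in rows, so rows that do not move let the fingers close. It gives the time, the measured TCP pose, the force, the opening and the grip force at its end, in the units of the state.
- manip.state(): the state, without advancing time (a new reading comes with each control period).
- manip.snapshot(name): name is "side" or "top"; returns the picture (420x560x3 uint8, red, green, blue); there is no depth.
- manip.get_calibration(name): a dict with "K" (3x3 intrinsics, pixels), "dist" ([k1, k2, p1, p2, k3] as OpenCV has them; the pictures are not rectified), "pose" (4x4, takes a point from camera to world coordinates). Camera axes: x right, y down, z forward; pixel columns grow to the right and rows downward; lengths in m; the calibration is good to about 2 mm. A picture is of the moment at which its call begins. get_calibration takes no time and is no camera call.
- manip.finish_job(): hands the job in; it is judged then, once.
The state is a dict: "clock": time; "joint_positions": joint angles; "qd": joint speeds; "effort": joint torques, N m; "tool_pos": TCP position; "tool_rot": TCP orientation; "force": force on the tool from outside, world axes, zero at the start; "wrist_torque": the same for the moment, N m; "finger_gap": finger opening in m; "grip_force": force on a finger pad.
Only numpy, scipy, OpenCV 4.12 (cv2) and the standard library are available. Lean on these libraries where they do the work, as an engineer would, in place of code of your own. Each camera call takes 0.05 s, during which the arm holds its last target. There are 200 camera calls.

## Working session

There is one attempt and no reset: what is moved stays moved. The work goes in short steps, Python scripts to look and compute and a tool call to move; the robot and the scene stay as the last step left them, time stands still between calls to the robot, and variables do not carry over. Pictures are saved under pics/ and viewed, at most 10 in all, crops included, and the job is handed in when it is done.

Besides the shell and the picture viewer there is one more tool, called after ">>>" as a command line: name --argument value ..., lists and objects as JSON in quotes. step_arm: Moves the arm, as the interface text tells. Its arguments: {"type":"object","properties":{"steps":{"type":"array","items":{"type":"object","properties":{"jaw":{"type":"number"},"tx":{"type":"number"},"ty":{"type":"number"},"tz":{"type":"number"},"turn":{"type":"number"}}}}},"required":["steps"]}

```bash
mkdir -p pics; python3 - <<'E'
from station import manip
import cv2
for n in("side","top"):
    im=manip.snapshot(n); cv2.imwrite(f"pics/{n}0.png",cv2.cvtColor(im,cv2.COLOR_RGB2BGR))
    c=manip.get_calibration(n); print(n,c["K"],c["dist"],c["pose"])
s=manip.state(); print(s["clock"],s["tool_pos"],s["tool_rot"],s["finger_gap"])
E
```

```text
side [[383.1065591    0.         280.67469174]
 [  0.         383.1065591  206.02839501]
 [  0.           0.           1.        ]] [-0.01127052  0.          0.          0.          0.        ] [[-0.98214394 -0.0777502   0.17131311  0.35907774]
 [-0.18812549  0.39891544 -0.89748274  0.33057512]
 [ 0.00144002 -0.9136856  -0.40641918  0.4852347 ]
 [ 0.          0.          0.          1.        ]]
top [[461.77568903   0.         280.31935214]
 [  0.         461.77568903 205.29505168]
 [  0.           0.           1.        ]] [0.02281064 0.         0.         0.         0.        ] [[-0.02005318 -0.9949728   0.09811722  0.41997346]
 [-0.9997271   0.01877873 -0.01389545 -0.41978211]
 [ 0.01198308 -0.0983691  -0.99507785  1.04658241]
 [ 0.          0.          0.          1.        ]]
0.1 [0.14378789 0.53043932 0.24921084] [-3.13953876e+00 -2.24628227e-04  2.87681895e+00] 0.0853960958203756
```

View pics/side0.png

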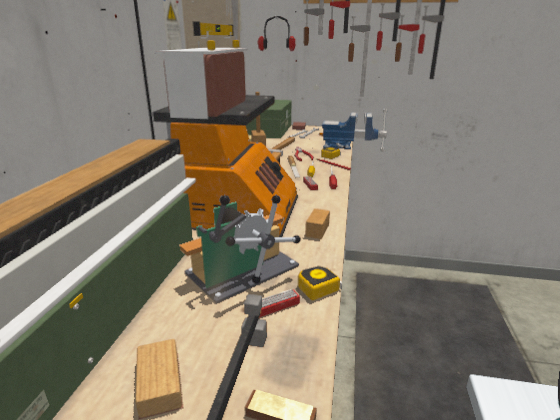

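View pics/top0.png

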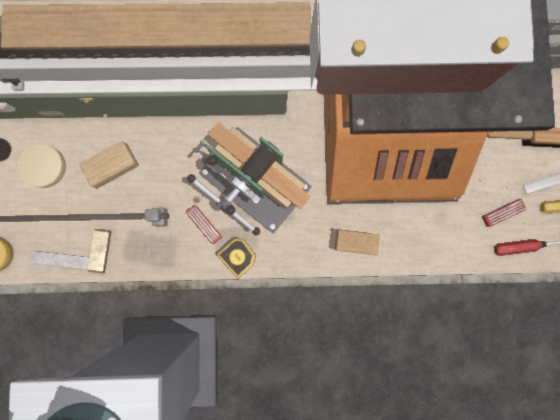

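The side view shows the feeder near (245,240), with the pawl ball at about (225,200) and the hand wheel ball at about (276,199). The top view shows the feeder near (245,185), rotated about 35°. I'll enlarge both.

```bash
python3 - <<'E'
import cv2,numpy as np
a=cv2.imread("pics/side0.png")[180:300,170:310]; b=cv2.imread("pics/top0.png")[115:245,170:320]
a=cv2.resize(a,(400,343),interpolation=cv2.INTER_CUBIC);a=cv2.resize(cv2.imread("pics/side0.png")[185:285,180:310],None,fx=3,fy=3,interpolation=2)
b=cv2.resize(cv2.imread("pics/top0.png")[140:240,180:310],None,fx=3,fy=3,interpolation=2)
cv2.imwrite("pics/z0.png",np.hstack([a,b]))
for n in("side","top"):
    im=cv2.imread(f"pics/{n}0.png"); 
    m=(im.max(2)<45).astype(np.uint8)
    x0,x1,y0,y1=(185,310,190,290) if n=="side" else (180,310,140,240)
    k=np.zeros_like(m);k[y0:y1,x0:x1]=m[y0:y1,x0:x1]
    k=cv2.morphologyEx(k,cv2.MORPH_OPEN,cv2.getStructuringElement(2,(5,5)))
    c=cv2.connectedComponentsWithStats(k)
    for s,p in zip(c[2][1:],c[3][1:]): print(n,s,p.round(1))
E
```

```text
side [221 198   7   7  38] [224.1 200.9]
side [273 198   6   5  22] [275.5 200. ]
side [252 276   8   7  40] [255.5 279.2]
```

View pics/z0.png

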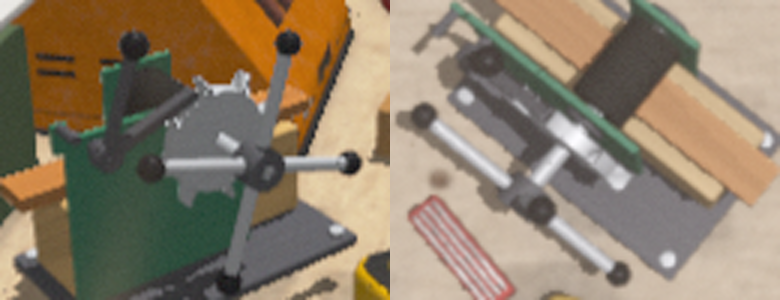

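The crops show the pawl ball at side (224.5,199.5) and top (212.7,160.3). The top ball is at side (276,199) and top (230,209.7). The left ball is at side (230.7,241) and top (191.3,178.3), and the right ball at side (296.3,238.8) and top (256.3,230.7).

```bash
cat > h.py <<'E'
from station import manip
import cv2,numpy as np
def ray(n,p):
    c=manip.get_calibration(n);u=cv2.undistortPoints(np.array([[p]],float),np.array(c["K"]),np.array(c["dist"]))[0,0]
    P=np.array(c["pose"]);return P[:3,3],P[:3,:3]@[u[0],u[1],1]
def tri(a,b):
    o,d=ray("side",a);q,e=ray("top",b)
    s=np.linalg.lstsq(np.c_[d,-e],q-o,rcond=None)[0]
    A,B=o+s[0]*d,q+s[1]*e
    return (A+B)/2,np.linalg.norm(A-B)
def onz(n,p,z):
    o,d=ray(n,p);return o+d*(z-o[2])/d[2]
E
python3 - <<'E'
from h import *
P={}
for k,a,b in [("pawl",(224.5,199.5),(212.7,160.3)),("top",(276,199),(230,209.7)),("left",(230.7,241),(191.3,178.3)),("right",(296.3,238.8),(256.3,230.7))]:
    P[k],g=tri(a,b);print(k,P[k].round(4),round(g,4))
h=(P["left"]+P["right"])/2;v=P["left"]-P["right"];print("hub",h,"span",np.linalg.norm(v))
yv=v[:2]/np.linalg.norm(v[:2]);xv=np.array([yv[1],-yv[0]])
print("yaw",np.arctan2(xv[1],xv[0]),xv,yv)
O=h[:2]+.05*xv;print("origin",O)
for k in P: d=P[k][:2]-O;print(k,"feeder",d@xv,d@yv,P[k][2])
# base plate end bolts on top view, z=8mm
for b in [((465-390)/3+180,97/3+140),((668-390)/3+180,259/3+140),((767-390)/3+180,140/3+140)]:
    p=onz("top",b,.01);d=p[:2]-O;print("bolt",p,d@xv,d@yv)
# loose things
for n,b,z in [("tape",(237,257),.037),("hex",(203,224),.023),("block",(358,242),.045)]:
    d=onz("top",b,z)[:2]-O;print(n,d@xv,d@yv)
from scipy.spatial.transform import Rotation as R
print(R.from_euler("xyz",manip.state()["tool_rot"]).as_matrix().round(3))
E
```

```text
pawl [ 0.5897 -0.3079  0.2004] 0.0001
top [ 0.4967 -0.3387  0.1963] 0.0013
left [ 0.5655 -0.2578  0.1406] 0.0015
right [ 0.4618 -0.3824  0.0886] 0.0014
hub [ 0.5136352  -0.32009134  0.11461794] span 0.17029212845767988
yaw -0.6938972455501924 [ 0.76875942 -0.63953808] [0.63953808 0.76875942]
origin [ 0.55207317 -0.35206825]
pawl feeder 0.0006241341633713877 0.058015924894117735 0.20044622462328213
top feeder -0.051065544655071765 -0.02513268815884849 0.19627333297872548
left feeder -0.05000000000000005 0.08107580036199208 0.14062884278128154
right feeder -0.05000000000000005 -0.08107580036199208 0.08860704545269468
bolt [ 0.60043667 -0.26512312  0.01      ] -0.01842482452334325 0.09777018392266838
bolt [ 0.47505158 -0.41612526  0.01      ] -0.018244170194750012 -0.09850267202382838
bolt [ 0.56351153 -0.49254324  0.01      ] 0.09863245279254894 -0.1006762094890496
tape -0.11952794896720004 -0.08067307766456963
hex -0.11094247849601613 0.024645670780907257
block 0.06933179843347584 -0.2652949604865288
[[-0.965  0.262 -0.001]
 [ 0.262  0.965 -0.002]
 [ 0.    -0.002 -1.   ]]
```

The geometry agrees with the spec: span 170 mm, hub at 114.6 mm, pawl ball at feeder y 58 and z 200. The top ball leans 17° right, so wheel ≈ -0.07. Next I'll shut the jaws, turn the tool so that its y matches feeder y, and check the cabinet clearance.

```bash
cat >> h.py <<'E'
xv=np.array([.76876,-.63954]);yv=np.array([.63954,.76876]);O=np.array([.55207,-.35207])
def fe(p): d=np.array(p)[:2]-O; return np.r_[d@xv,d@yv,p[2]].round(4)
def rep():
    s=manip.state();p=s["tool_pos"]
    print("t",round(s["clock"],2),"feeder TCP",fe(p),"rot",np.round(s["tool_rot"],3),"gap",round(s["finger_gap"],4),"F",np.round(s["force"],1))
E
python3 - <<'E'
from h import *
print(tri((195,180),(313,85)),onz("top",(200,117),0)[:2])
E
```

```text
(array([ 0.73930068, -0.50300586,  0.16080296]), np.float64(0.011237308430386289)) [ 0.73185595 -0.25275321]
```

>>> step_arm --steps '[{"jaw": 0,"turn": 0.8},{"jaw": 0,"turn": 0.8},{"jaw": 0,"turn": 0.8},{"jaw": 0,"turn": 0.8},{"jaw": 0,"turn": 0.9},{"jaw": 0,"tx": -0.5,"ty": -0.2},{"jaw": 0,"tx": -1,"ty": -0.45},{"jaw": 0,"tx": -1,"ty": -0.45},{"jaw": 0,"tx": -1,"ty": -0.45},{"jaw": 0,"tx": -1,"ty": -0.45}]'

```text
invalid input
```

>>> step_arm --steps '[{"jaw": 0.0,"tx": 0.0,"ty": 0.0,"tz": 0.0,"turn": 0.8},{"jaw": 0.0,"tx": 0.0,"ty": 0.0,"tz": 0.0,"turn": 0.8},{"jaw": 0.0,"tx": 0.0,"ty": 0.0,"tz": 0.0,"turn": 0.8},{"jaw": 0.0,"tx": 0.0,"ty": 0.0,"tz": 0.0,"turn": 0.8},{"jaw": 0.0,"tx": 0.0,"ty": 0.0,"tz": 0.0,"turn": 0.9}]'

```text
clock: 0.6
tool_pos: [0.1438, 0.5306, 0.2496]
tool_rot: [-3.14, 0.0, 2.444]
force: [0.7, -0.1, 0.5]
finger_gap: 0.012
grip_force: 0.0
```

>>> step_arm --steps '[{"jaw": 0,"tx": -0.5,"ty": -0.2,"tz": 0,"turn": 0},{"jaw": 0,"tx": -1,"ty": -0.45,"tz": 0,"turn": 0},{"jaw": 0,"tx": -1,"ty": -0.45,"tz": 0,"turn": 0},{"jaw": 0,"tx": -1,"ty": -0.45,"tz": 0,"turn": 0},{"jaw": 0,"tx": -1,"ty": -0.45,"tz": 0,"turn": 0},{"jaw": 0,"tx": -1,"ty": -0.45,"tz": 0,"turn": 0},{"jaw": 0,"tx": -1,"ty": -0.45,"tz": 0,"turn": 0},{"jaw": 0,"tx": -1,"ty": -0.45,"tz": 0,"turn": 0},{"jaw": 0,"tx": -1,"ty": -0.45,"tz": 0,"turn": 0},{"jaw": 0,"tx": -1,"ty": -0.45,"tz": 0,"turn": 0}]'

```text
clock: 1.6
tool_pos: [0.3274, 0.1554, 0.25]
tool_rot: [3.141, -0.0, 2.448]
force: [0.8, 0.5, -0.2]
finger_gap: -0.0001
grip_force: 0.0
```

```bash
python3 -c "
from h import *
rep()"
```

```text
t 1.6 feeder TCP [-0.4973  0.2464  0.25  ] rot [ 3.141 -0.     2.448] gap -0.0001 F [ 0.8  0.5 -0.2]
```

>>> step_arm --steps '[{"jaw": 0,"tx": -1,"ty": -0.47,"tz": 0,"turn": 0},{"jaw": 0,"tx": -1,"ty": -0.47,"tz": 0,"turn": 0},{"jaw": 0,"tx": -1,"ty": -0.47,"tz": 0,"turn": 0},{"jaw": 0,"tx": -1,"ty": -0.47,"tz": 0,"turn": 0},{"jaw": 0,"tx": -1,"ty": -0.47,"tz": 0,"turn": 0},{"jaw": 0,"tx": -1,"ty": -0.47,"tz": 0,"turn": 0},{"jaw": 0,"tx": -1,"ty": -0.47,"tz": 0,"turn": 0},{"jaw": 0,"tx": -1,"ty": -0.47,"tz": 0,"turn": 0},{"jaw": 0,"tx": -1,"ty": -0.47,"tz": 0,"turn": 0},{"jaw": 0,"tx": -1,"ty": -0.47,"tz": 0,"turn": 0}]'

```text
clock: 2.6
tool_pos: [0.5147, -0.245, 0.2495]
tool_rot: [3.141, -0.001, 2.447]
force: [0.2, 0.6, 0.8]
finger_gap: -0.0
grip_force: 0.0
```

>>> step_arm --steps '[{"jaw": 0,"tx": -1,"ty": -0.47,"tz": 0,"turn": 0},{"jaw": 0,"tx": -0.9,"ty": -0.4,"tz": 0,"turn": 0},{"jaw": 0,"tx": -0.5,"ty": -0.25,"tz": 0,"turn": 0},{"jaw": 0,"tx": 0,"ty": 0,"tz": 0,"turn": 0}]'

```text
clock: 3.0
tool_pos: [0.5596, -0.3419, 0.2477]
tool_rot: [-3.141, -0.003, 2.444]
force: [0.2, 1.3, -0.6]
finger_gap: -0.0
grip_force: 0.0
```

```bash
python3 -c "
from h import *
rep()
a=cv2.resize(manip.snapshot('side')[120:300,140:340],None,fx=2,fy=2,interpolation=2)
b=cv2.resize(manip.snapshot('top')[100:280,150:350],None,fx=2,fy=2,interpolation=2)
cv2.imwrite('pics/z1.png',cv2.cvtColor(np.hstack([a,b]),4))"
```

```text
t 3.0 feeder TCP [-0.0008  0.0127  0.2477] rot [-3.141e+00 -3.000e-03  2.444e+00] gap -0.0 F [ 0.2  1.3 -0.6]
```

View pics/z1.png

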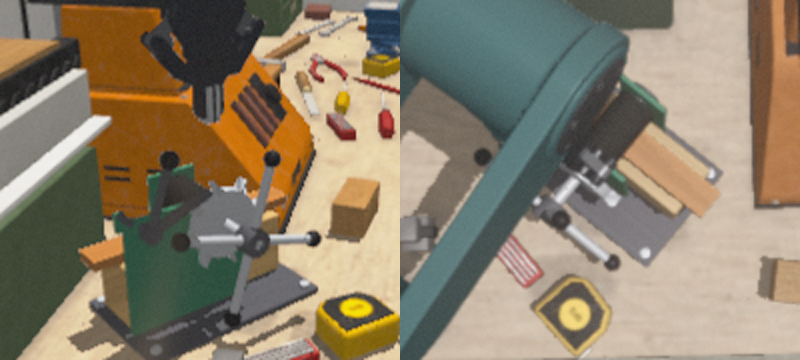

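The closed fingers hang right of the pawl ball, with the tips near side-crop (207,118), clear of the ball at (170,160). Next I'll descend and push the ball left.

>>> step_arm --steps '[{"jaw": 0,"tx": 0,"ty": 0,"tz": 0.5,"turn": 0},{"jaw": 0,"tx": 0,"ty": 0,"tz": 0.5,"turn": 0},{"jaw": 0,"tx": 0,"ty": 0.2,"tz": 0.05,"turn": 0},{"jaw": 0,"tx": 0,"ty": 0.2,"tz": 0,"turn": 0},{"jaw": 0,"tx": 0,"ty": 0.2,"tz": 0,"turn": 0},{"jaw": 0,"tx": 0,"ty": 0.2,"tz": 0,"turn": 0},{"jaw": 0,"tx": 0,"ty": 0.2,"tz": 0,"turn": 0},{"jaw": 0,"tx": 0,"ty": 0.2,"tz": 0,"turn": 0},{"jaw": 0,"tx": 0,"ty": 0.2,"tz": 0,"turn": 0},{"jaw": 0,"tx": 0,"ty": 0.2,"tz": 0,"turn": 0}]'

```text
clock: 4.1
tool_pos: [0.601, -0.2894, 0.2082]
tool_rot: [3.141, -0.0, 2.448]
force: [-0.3, -1.2, 0.6]
finger_gap: -0.0
grip_force: 0.0
```

>>> step_arm --steps '[{"jaw": 0,"tx": 0,"ty": 0.2,"tz": 0,"turn": 0},{"jaw": 0,"tx": 0,"ty": 0.15,"tz": 0,"turn": 0},{"jaw": 0,"tx": 0,"ty": 0,"tz": 0,"turn": 0},{"jaw": 0,"tx": 0,"ty": 0,"tz": 0,"turn": 0}]'

```text
clock: 4.5
tool_pos: [0.6095, -0.2792, 0.2082]
tool_rot: [-3.141, -0.0, 2.448]
force: [-0.9, 0.1, -0.1]
finger_gap: -0.0
grip_force: 0.0
```

```bash
python3 -c "
from h import *
rep()
a=cv2.resize(manip.snapshot('side')[120:300,140:340],None,fx=3,fy=3,interpolation=2)
cv2.imwrite('pics/z2.png',cv2.cvtColor(a,4))"
```

```text
t 4.5 feeder TCP [-0.0025  0.0927  0.2082] rot [-3.141 -0.     2.448] gap -0.0 F [-0.9  0.1 -0.1]
```

View pics/z2.png

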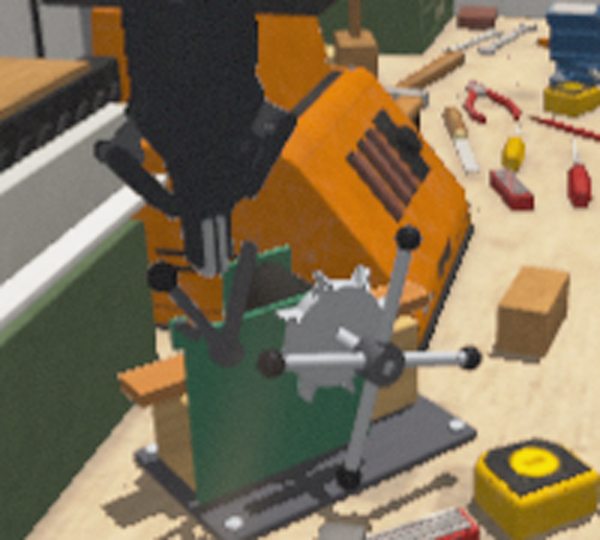

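The pawl is tipped back: its ball is at crop (163,277), the nose stands up at (245,250), and the force is near zero. Next I'll go up and over to the right of the top ball.

>>> step_arm --steps '[{"jaw": 0,"tx": 0,"ty": 0,"tz": -0.3,"turn": 0},{"jaw": 0,"tx": 0,"ty": 0,"tz": -0.5,"turn": 0},{"jaw": 0,"tx": 0,"ty": 0,"tz": -0.4,"turn": 0},{"jaw": 0,"tx": 0.2,"ty": -0.8,"tz": 0,"turn": 0},{"jaw": 0,"tx": 0.3,"ty": -0.8,"tz": 0,"turn": 0},{"jaw": 0,"tx": 0.3,"ty": -0.8,"tz": 0,"turn": 0},{"jaw": 0,"tx": 0.3,"ty": -0.8,"tz": 0,"turn": 0},{"jaw": 0,"tx": 0.1,"ty": -0.6,"tz": 0,"turn": 0},{"jaw": 0,"tx": 0,"ty": 0,"tz": 0,"turn": 0},{"jaw": 0,"tx": 0,"ty": 0,"tz": 0,"turn": 0}]'

```text
clock: 5.55
tool_pos: [0.4751, -0.3658, 0.2574]
tool_rot: [3.141, 0.002, 2.446]
force: [0.8, 0.6, 0.1]
finger_gap: 0.0001
grip_force: 0.0
```

```bash
python3 -c "
from h import *
rep()
a=cv2.resize(manip.snapshot('side')[120:300,140:340],None,fx=3,fy=3,interpolation=2)
cv2.imwrite('pics/z3.png',cv2.cvtColor(a,4))"
```

```text
t 5.55 feeder TCP [-0.0503 -0.0598  0.2574] rot [3.141e+00 2.000e-03 2.446e+00] gap 0.0001 F [0.8 0.6 0.1]
```

View pics/z3.png

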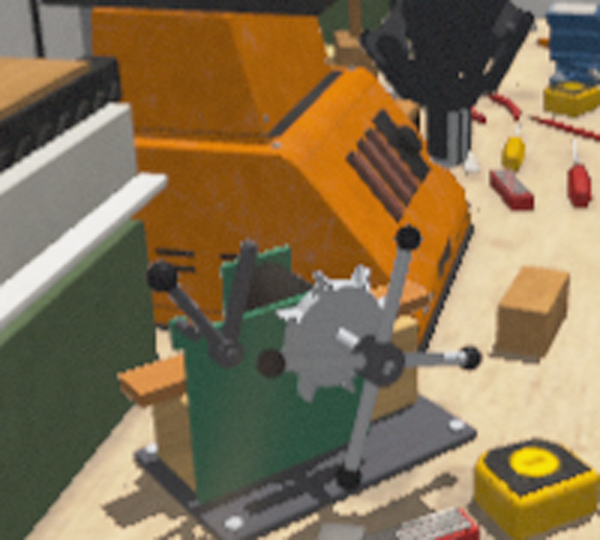

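The pawl stays open with its ball at (163,277). The fingers at (450,150) are right of the top ball at (407,238). Next I'll descend and push left slowly.

>>> step_arm --steps '[{"jaw": 0,"tx": 0,"ty": 0,"tz": 0.5,"turn": 0},{"jaw": 0,"tx": 0,"ty": 0,"tz": 0.5,"turn": 0},{"jaw": 0,"tx": 0,"ty": 0,"tz": 0.3,"turn": 0},{"jaw": 0,"tx": 0,"ty": 0.2,"tz": 0,"turn": 0},{"jaw": 0,"tx": 0,"ty": 0.2,"tz": 0,"turn": 0},{"jaw": 0,"tx": 0,"ty": 0.2,"tz": 0,"turn": 0},{"jaw": 0,"tx": 0,"ty": 0.2,"tz": 0,"turn": 0},{"jaw": 0,"tx": 0,"ty": 0.2,"tz": 0,"turn": 0},{"jaw": 0,"tx": 0,"ty": 0.2,"tz": 0,"turn": 0},{"jaw": 0,"tx": 0,"ty": 0.1,"tz": 0,"turn": 0}]'

```text
clock: 6.6
tool_pos: [0.5095, -0.3246, 0.2046]
tool_rot: [3.141, 0.001, 2.448]
force: [-0.4, -1.7, 0.8]
finger_gap: -0.0002
grip_force: 0.9
```

>>> step_arm --steps '[{"jaw": 0,"tx": 0,"ty": 0.1,"tz": 0,"turn": 0},{"jaw": 0,"tx": 0,"ty": 0.1,"tz": 0,"turn": 0},{"jaw": 0,"tx": 0,"ty": 0,"tz": 0,"turn": 0},{"jaw": 0,"tx": 0,"ty": 0,"tz": 0,"turn": 0}]'

```text
clock: 7.0
tool_pos: [0.5137, -0.3185, 0.2036]
tool_rot: [3.141, -0.002, 2.448]
force: [0.2, 1.0, -0.6]
finger_gap: 0.0
grip_force: 0.0
```

```bash
cat >>h.py <<'E'
def dark(tag):
    im=manip.snapshot('side');cv2.imwrite(f'pics/{tag}.png',cv2.cvtColor(cv2.resize(im[120:300,140:340],None,fx=3,fy=3,interpolation=2),4))
def side_x(p,x):  # side pixel -> feeder point on plane feeder x
    o,d=ray("side",p);t=(x-(o[:2]-O)@xv)/(d[:2]@xv);return fe(o+t*d)
E
python3 -c "
from h import *
rep();dark('z4')
print(side_x((276,199),-.05),side_x((194.3,212.3),0))"
```

```text
t 7.0 feeder TCP [-0.051   0.0012  0.2036] rot [ 3.141e+00 -2.000e-03  2.448e+00] gap 0.0 F [ 0.2  1.  -0.6]
[-0.05   -0.0268  0.1954] [0.     0.1228 0.1929]
```

View pics/z4.png

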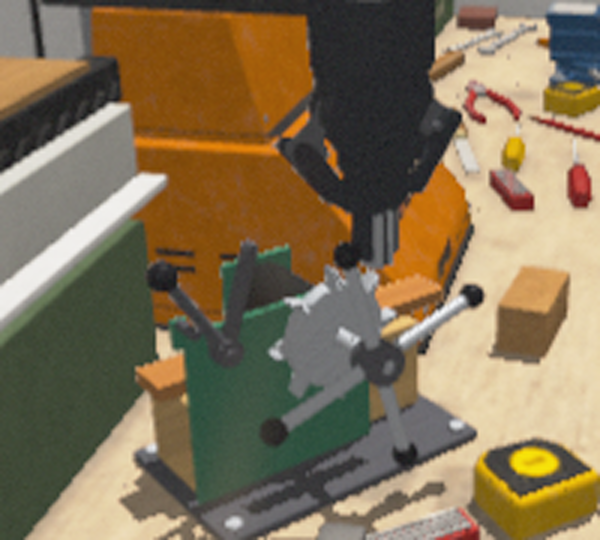

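The top ball is at crop (346,254), the right ball at (473,295) and the left ball at (275,431). I'll compute the wheel angle from these.

```bash
python3 -c "
from h import *
for c,a0 in [((346,254),90),((473,295),0),((275,431),180),((403,455),270)]:
    p=side_x((c[0]/3+140,c[1]/3+120),-.05); a=np.arctan2(p[2]-.115,-p[1]);
    th=(np.pi-a) if 0 else None
    print(p,'r',np.hypot(p[1],p[2]-.115).round(3),'wheel',(((np.degrees(a)-a0+180)%360-180)*np.pi/180+.23).round(3))"
```

```text
[-0.05    0.0226  0.1971] r 0.085 wheel 0.499
[-0.05   -0.0847  0.136 ] r 0.087 wheel 0.473
[-0.05    0.081   0.0916] r 0.084 wheel 0.511
[-0.05   -0.0216  0.0304] r 0.087 wheel 0.48
```

Wheel ≈ 0.49. I'll push about 10 mm more, then back off, rise and go to the left of the pawl ball.

>>> step_arm --steps '[{"jaw": 0,"tx": 0,"ty": 0.1,"tz": 0,"turn": 0},{"jaw": 0,"tx": 0,"ty": 0.1,"tz": 0,"turn": 0},{"jaw": 0,"tx": 0,"ty": 0.05,"tz": 0,"turn": 0},{"jaw": 0,"tx": 0,"ty": 0,"tz": 0,"turn": 0},{"jaw": 0,"tx": 0,"ty": -0.2,"tz": 0,"turn": 0},{"jaw": 0,"tx": 0,"ty": -0.4,"tz": 0,"turn": 0},{"jaw": 0,"tx": 0,"ty": 0,"tz": -0.4,"turn": 0},{"jaw": 0,"tx": 0,"ty": 0,"tz": -0.5,"turn": 0},{"jaw": 0,"tx": 0,"ty": 0,"tz": -0.4,"turn": 0},{"jaw": 0,"tx": 0,"ty": 0,"tz": 0,"turn": 0}]'

```text
clock: 8.05
tool_pos: [0.505, -0.3317, 0.26]
tool_rot: [3.141, 0.007, 2.446]
force: [0.5, -0.2, 0.7]
finger_gap: 0.0002
grip_force: 0.0
```

>>> step_arm --steps '[{"jaw": 0,"tx": -0.2,"ty": 0.9,"tz": 0,"turn": 0},{"jaw": 0,"tx": -0.3,"ty": 0.9,"tz": 0,"turn": 0},{"jaw": 0,"tx": -0.3,"ty": 0.9,"tz": 0,"turn": 0},{"jaw": 0,"tx": -0.3,"ty": 0.9,"tz": 0,"turn": 0},{"jaw": 0,"tx": -0.2,"ty": 0.9,"tz": 0,"turn": 0},{"jaw": 0,"tx": 0,"ty": 0,"tz": 0,"turn": 0},{"jaw": 0,"tx": 0,"ty": 0,"tz": 0,"turn": 0}]'

```text
clock: 8.75
tool_pos: [0.6597, -0.2248, 0.2546]
tool_rot: [-3.14, -0.002, 2.448]
force: [-0.2, 0.3, 0.2]
finger_gap: -0.0004
grip_force: 0.0
```

```bash
python3 -c "
from h import *
rep();dark('z5')"
```

```text
t 8.75 feeder TCP [0.0014 0.1666 0.2546] rot [-3.140e+00 -2.000e-03  2.448e+00] gap -0.0004 F [-0.2  0.3  0.2]
```

View pics/z5.png

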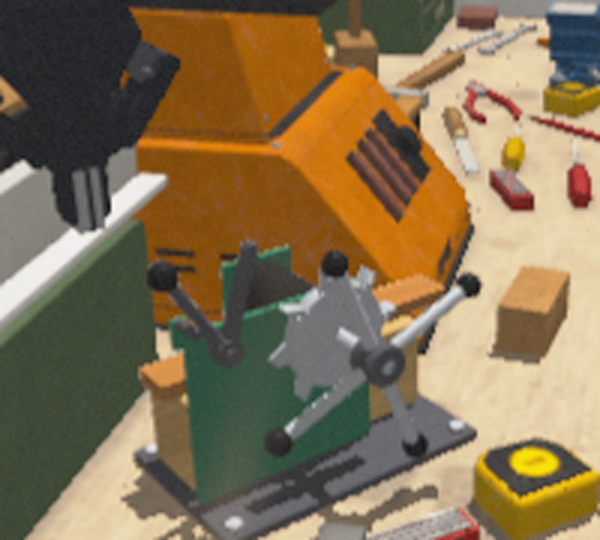

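The pawl is still open with its ball at (163,277). The wheel balls are now at (334,263), (470,285), (279,441) and (415,447).

```bash
python3 -c "
from h import *
for c,a0 in [((334,263),90),((470,285),0),((279,441),180),((415,447),270)]:
    p=side_x((c[0]/3+140,c[1]/3+120),-.05); a=np.arctan2(p[2]-.115,-p[1])
    print(p,'wheel',(((np.degrees(a)-a0+180)%360-180)*np.pi/180+.23).round(3))"
```

```text
[-0.05    0.0318  0.1936] wheel 0.614
[-0.05   -0.0817  0.1446] wheel 0.578
[-0.05    0.0786  0.0832] wheel 0.614
[-0.05   -0.0324  0.0325] wheel 0.604
```

Wheel ≈ 0.60, well inside the window of 0.45 to 0.78. Next I'll lower the fingers and push the lever back to the right.

>>> step_arm --steps '[{"jaw": 0,"tx": 0,"ty": 0,"tz": 0.5,"turn": 0},{"jaw": 0,"tx": 0,"ty": 0,"tz": 0.5,"turn": 0},{"jaw": 0,"tx": 0,"ty": 0,"tz": 0.35,"turn": 0},{"jaw": 0,"tx": 0,"ty": -0.2,"tz": 0,"turn": 0},{"jaw": 0,"tx": 0,"ty": -0.2,"tz": 0,"turn": 0},{"jaw": 0,"tx": 0,"ty": -0.2,"tz": 0,"turn": 0},{"jaw": 0,"tx": 0,"ty": -0.2,"tz": 0,"turn": 0},{"jaw": 0,"tx": 0,"ty": -0.2,"tz": 0,"turn": 0},{"jaw": 0,"tx": 0,"ty": -0.2,"tz": 0,"turn": 0},{"jaw": 0,"tx": 0,"ty": -0.2,"tz": 0,"turn": 0}]'

```text
clock: 9.8
tool_pos: [0.6235, -0.2686, 0.2024]
tool_rot: [-3.141, 0.0, 2.447]
force: [-0.1, -0.2, 0.6]
finger_gap: -0.0
grip_force: 0.0
```

>>> step_arm --steps '[{"jaw": 0,"tx": 0,"ty": -0.2,"tz": 0,"turn": 0},{"jaw": 0,"tx": 0,"ty": -0.1,"tz": 0,"turn": 0},{"jaw": 0,"tx": 0,"ty": 0,"tz": 0,"turn": 0},{"jaw": 0,"tx": 0,"ty": 0.4,"tz": 0,"turn": 0},{"jaw": 0,"tx": 0,"ty": 0.4,"tz": 0,"turn": 0},{"jaw": 0,"tx": 0,"ty": 0,"tz": -0.6,"turn": 0},{"jaw": 0,"tx": 0,"ty": 0,"tz": -0.9,"turn": 0},{"jaw": 0,"tx": 0,"ty": 0.3,"tz": -0.3,"turn": 0},{"jaw": 0,"tx": 0,"ty": 0,"tz": 0,"turn": 0},{"jaw": 0,"tx": 0,"ty": 0,"tz": 0,"turn": 0}]'

```text
clock: 10.8
tool_pos: [0.6452, -0.2419, 0.2736]
tool_rot: [-3.142, -0.001, 2.45]
force: [0.3, 0.9, -0.7]
finger_gap: -0.0004
grip_force: 0.0
```

```bash
python3 -c "
from h import *
rep();dark('z6')"
```

```text
t 10.8 feeder TCP [0.0012 0.1442 0.2736] rot [-3.142e+00 -1.000e-03  2.450e+00] gap -0.0004 F [ 0.3  0.9 -0.7]
```

View pics/z6.png

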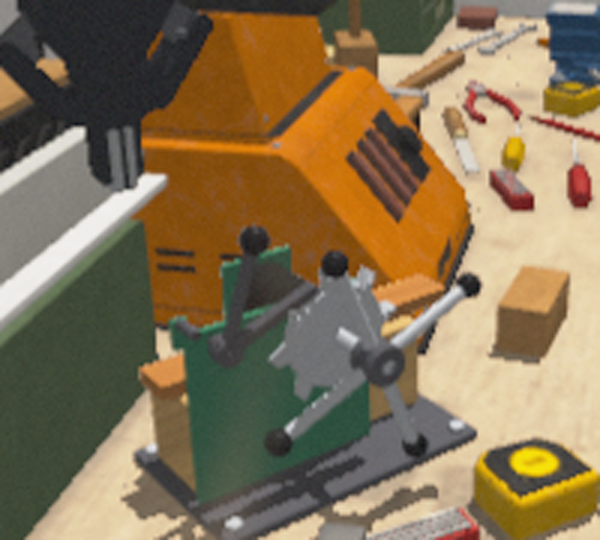

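The pawl ball is at crop (254,239), the same as its starting home position of (253.5,238.5). The wheel is unchanged at ≈ 0.60 and the robot is clear of everything.

```bash
python3 -c "
from station import manip
print(manip.finish_job())"
```

```text
the job is handed in; nothing more can be done
None
```

The job is done and handed in at about 11 s: the pawl was lifted, the wheel was set back one notch (to about 0.60 rad by the camera), and the pawl is home in the next notch with the arm clear of everything.

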